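# Put the mixed-up weight, flask and bottle back on their own stations

## Task

The three things on the lab bench stand on each other's places: put the steel calibration weight in the middle of the balance pan, the stoppered conical flask in the middle of the stirrer's plate, and the brown bottle in the middle of the drip tray; the empty cork mat is free for parking one of them on the way. Keep them upright, set them down gently without dropping or knocking them, let go of all three, and leave the beaker, mortar and spatula where they are.

Things in the scene. Friction and masses are not known exactly. Their poses are not given: they have to be found in the camera images.
- balance: Compact laboratory balance, fixed: blue housing 185 x 130 mm with a round stainless pan, 112 mm across, whose flat top is 50 mm above the table. Origin on the table straight below the pan's centre; z up; the housing reaches 120 mm to -x (the display end, top 43 mm) and 65 mm to +x. At the start the flask stands on it.
- stirrer: Compact magnetic stirrer, fixed: grey housing 165 x 118 mm with a round white ceramic plate, 108 mm across, whose flat top is 48 mm above the table. Origin on the table straight below the plate's centre; z up; the housing reaches 105 mm to -x (the end with a black knob, top 53 mm) and 60 mm to +x. At the start the bottle stands on it.
- tray: Small square black plastic drip tray, fixed, 96 x 96 mm outside, walls 4 mm thick and 16 mm high above the table, inner floor about 88 mm square and 4 mm above the table. Origin on the table below its centre; z up. At the start the weight stands in it.
- mat: Square cork mat, fixed, 110 x 110 x 10 mm, top 10 mm above the table, empty: the free spot. Origin on the table below its centre; z up.
- weight: Polished steel calibration weight, about 0.5 kg: upright cylinder 38 mm in diameter from the foot to 54 mm height (grip it there), above it a neck 16 mm and a head 26 mm in diameter, 80 mm tall in all. Origin at the centre of its underside, z up; round about z.
- flask: Opaque white plastic conical flask with a dark rubber stopper, 0.1 to 0.2 kg: foot 64 mm in diameter, cone up to 62 mm height, straight neck 28 mm in diameter from 62 to 100 mm height (grip it there), stopper 25 mm in diameter on top up to 114 mm. Origin at the centre of its underside, z up; round about z.
- bottle: Brown (amber) glass reagent bottle, 0.12 to 0.26 kg: body 54 mm in diameter and 68 mm high, sloping shoulder, black cap 34 mm in diameter from 84 to 114 mm height (grip it there). Origin at the centre of its underside, z up; round about z.
- beaker: Bystander, not to be disturbed: loose empty white plastic beaker, 60 mm across, 75 mm tall, upright on the table. Origin at the centre of its underside.
- mortar: Bystander, not to be disturbed: loose white ceramic mortar bowl, 84 mm across, 48 mm tall, on the table. Origin at the centre of its underside.
- spatula: Bystander, not to be disturbed: loose narrow steel laboratory spatula, about 170 x 14 mm, 5 mm thick, lying flat on the table along its own x, crosswise behind the stations as the robot sees them. Origin at the centre of its underside.
There are look-alikes about, which are no part of the job. Of the things that look like the weight, take the one that is nearest to the robot's base at the start.

How it is judged:
By the outcome, as a careful person would: the job done as asked, in the order asked, and still so for the second after the job is handed in, with the robot touching nothing.
It also fails if it takes over 123 s, if anything falls off the work surface, if the arm or the gripper's body presses on something with over 40 N, if the wrist force passes 120 N, or if a joint passes its speed limit or range.

## Robot

A 6-joint arm with a two-finger parallel gripper is mounted at the origin on the work surface. World frame = base frame: x ahead of the robot, y to its left, z up, the work surface at z = 0. Lengths are in m, angles in rad, forces in N, time in s.
With the tool pointing down it reaches from about 0.35 to 0.775 m from the base axis. Payload 5.5 kg.
Tool frame: the origin (TCP) lies on the centre line of the jaws, within the pads' length; the fingertips stand 17 mm ahead of it and the grasp point (between the pads) lies 2 mm behind it (arm.tip_extent is the distance from the TCP to the fingertips, in m); z points along the fingers, y is the line along which they close (so a half turn about z gives the same grasp; the last joint's range is limited). The gripper opens to 85 mm and grips with 20 to 120 N. Pads are 22 mm wide; open, the fingers measure 114 mm over their backs; the gripper's body (76 mm by 85 mm) begins 54 mm behind the grasp point. The pads swing forward as they close: fully open they stand 13 mm farther back than shut.
Start: joints at [-1.42, 0.313, 0.046, 1.304, 0, 1.431], TCP at [0.165, -0.551, 0.225] pointing down, gripper open.
Joint ranges: [-2.76, 2.76], [-0.86, 1.69], [-1.03, 1.26], [-2.2, 2.34], [-1.47, 1.5], [-3.14, 3.14]. Speed limits (rad/s): [2.57, 2.57, 3.14, 3.14, 3.14, 3.14].

## Interface

Orientations are given as a 3x3 rotation matrix whose columns are the frame's x, y, z axes.
In Python, from bench import telemetry, read_camera, arm gives the robot as it stands. The module is installed in compiled form; this text tells all that it offers.
- The arm moves only by the tool play_rows, never from a script. Its argument "rows" is a list of rows, each an object of numbers: "ax", "ay", "az": the turn, a rotation vector about the world's x, y, z scaled (see below); "dx", "dy", "dz": the shift along the world's x, y, z scaled (see below); "jaw": the gripper command: -1 is shut, 1 is fully open, values between are in proportion. A call has 1 to 20 rows; each row is the pose to reach, as a shift and turn from the pose commanded when the call began; what a row does not reach only later rows make up. The controller multiplies each number of a shift by 75 cm and each number of a turn by pi/2 rad. A row lasts 1/12 s, in which the tool goes at most 41.7 mm and 7.16 degrees, less where a joint would pass 70% of its speed; a pose out of reach is approached as far as the arm can. A call with a number of a shift or a turn outside -1 to 1 is refused whole. A call with a gripper value outside its range is refused whole. The fingers move at their own pace and stop on an object; "newtons" is the grip in N (left out, the last holds). Time passes only in rows, so rows that repeat a pose let the fingers close. It gives the time, the measured TCP pose, the force, the opening and the grip force at its end, in the units of the state.
- telemetry.read_state(): the state, without advancing time (a new reading comes with each control period).
- read_camera(name): name is "side" or "top" or "wrist"; returns a dict with "img" (384x512x3 uint8, red, green, blue), "camera_matrix" (3x3 intrinsics, pixels), "k1" (the pictures are not rectified: a ray, as slopes to the right and down, at radius r is drawn at 1 + k1 r^2 times it, then the intrinsics apply), "world_to_cam" (4x4, takes a point from world to camera coordinates). Camera axes: x right, y up, looking along -z (the intrinsics and any distortion apply to the point x, -y, -z); pixel columns grow to the right and rows downward; lengths in m; the calibration is good to about 2 mm. A picture is of the moment at which its call begins. There is no depth.
- arm.finish_job(): hands the job in; it is judged then, once.
The state is a dict: "time": time; "qpos": joint angles; "joint_velocities": joint speeds; "tau": joint torques, N m; "ee_pos": TCP position; "eef_rot": TCP orientation; "contact_force": force on the tool from outside, world axes, zero at the start; "ft_torque": the same for the moment, N m; "gripper_width": opening from 0.0 (shut) to 1.0 (fully open); "gripper_force": force on a finger pad.
Only numpy, scipy, OpenCV 4.12 (cv2) and the standard library are available. Lean on these libraries where they do the work, as an engineer would, in place of code of your own. Each camera call takes 0.05 s, during which the arm holds its last target. There are 200 camera calls.

## Working session

There is one attempt and no reset: what is moved stays moved. The work goes in short steps, Python scripts to look and compute and a tool call to move; the robot and the scene stay as the last step left them, time stands still between calls to the robot, and variables do not carry over. Pictures are saved under pics/ and viewed, at most 14 in all, crops included, and the job is handed in when it is done.

Besides the shell and the picture viewer there is one more tool, called as name([rows], argument=value, ...), one row to a line, values as JSON. play_rows: Moves the arm, as the interface text tells. Shifts and turns lie within -1 to 1; 1 stands for 75 cm of shift or pi/2 rad of turn. Its arguments: {"type":"object","properties":{"rows":{"type":"array"},"newtons":{"type":"number"}},"required":["rows"]}

```bash
mkdir -p pics; cat > h.py <<'E'
import numpy as np, cv2
from bench import telemetry, read_camera, arm
def snap(name,f):
    c=read_camera(name); cv2.imwrite(f'pics/{f}.png',c['img'][:,:,::-1]); np.savez(f'pics/{f}.npz',**{k:np.array(v) for k,v in c.items()}); return c
def load(f): return dict(np.load(f'pics/{f}.npz'))
def ray(c,u,v):
    K=np.array(c['camera_matrix']);k=float(c['k1'])
    d=cv2.undistortPoints(np.array([[[u,v]]],float),K,np.array([k,0,0,0,0.]))[0,0]
    T=np.array(c['world_to_cam']);R=T[:3,:3]
    return -R.T@T[:3,3], R.T@np.array([d[0],-d[1],-1])
def at(c,u,v,z):
    o,d=ray(c,u,v); return (o+d*(z-o[2])/d[2]).round(4)
def proj(c,p):
    T=np.array(c['world_to_cam']);q=T[:3,:3]@np.array(p)+T[:3,3]
    s=np.array([q[0],-q[1]])/-q[2]; s=s*(1+float(c['k1'])*(s@s)); K=np.array(c['camera_matrix'])
    return (K[:2,:2]@s+K[:2,2]).round(1)
E
python3 - <<'E'
from h import *
for n in ('top','side'):
    c=snap(n,n+'0'); print(n,c['camera_matrix'],c['k1'],ray(c,256,192))
s=telemetry.read_state(); print(s['time'],s['ee_pos'],s['eef_rot'],s['gripper_width'],arm.tip_extent)
E
```

```text
top [[417.2865716    0.         258.41026854]
 [  0.         417.2865716  192.0648321 ]
 [  0.           0.           1.        ]] -0.12080360154503705 (array([0.42059107, 0.01070228, 1.04197258]), array([ 0.16862367, -0.01833618, -0.98552688]))
side [[489.88711696   0.         264.11257489]
 [  0.         489.88711696 195.85704213]
 [  0.           0.           1.        ]] 0.02592028629144157 (array([0.21082301, 0.86202447, 0.66107972]), array([ 0.34832441, -0.77697055, -0.52471239]))
0.1 [ 0.16479135 -0.55039356  0.22457582] [[ 9.58013180e-01  2.86724074e-01 -2.30052176e-04]
 [ 2.86724052e-01 -9.58011772e-01  1.66212878e-03]
 [ 2.56179644e-04 -1.65830277e-03 -9.99998592e-01]] 1.0021946136487427 0.017
```

View pics/top0.png

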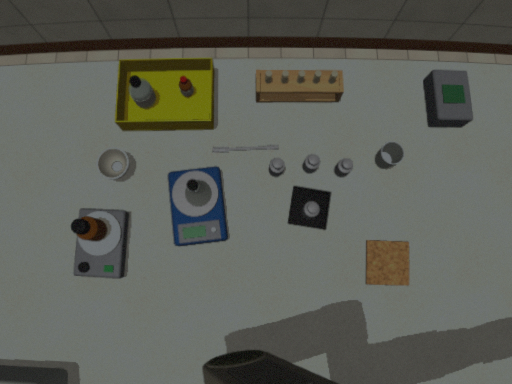

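View pics/side0.png

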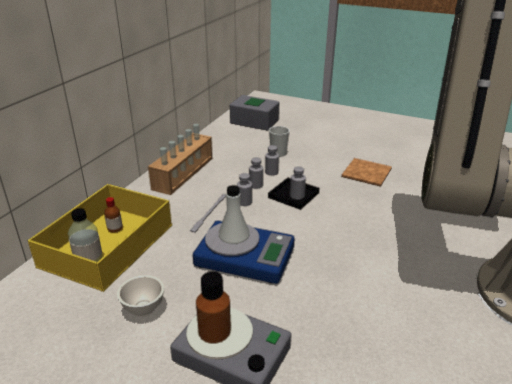

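Top view: weight-like things are at (277,166), (312,162), (345,166) and in the tray at (311,209). The tray one is nearest the base, which lies towards the bottom. Flask-like: on the balance (193,186), and a grey bottle in the yellow box (142,92). Bottle-like: on the stirrer (88,228), and a red-capped small one in the box (186,86). The mat is at (387,262). Now a close crop to measure.

```bash
python3 - <<'E'
from h import *
i=cv2.imread('pics/top0.png')
a=cv2.resize(i[145:285,60:230],None,fx=4.0,fy=4.0,interpolation=2)   # left
b=cv2.resize(i[145:285,260:420],None,fx=4.0,fy=4.0,interpolation=2)
cv2.imwrite('pics/cl.png',a); cv2.imwrite('pics/cr.png',b)
c=load('top0')
for n,u,v,z in [('pan',195,194,.05),('plate',99,233,.048),('tray',309.5,208,.016),('mat',387.5,262.5,.01),('wt',311,209,.08),('flaskstop',193,186,.164),('cap',82,227,.162),('w1',277,166,.08),('w2',312,162,.08),('w3',345,166,.08),('beak',391,154,.075),('mort',115,165,.048),('spL',215,150,.005),('spR',277,148,.005)]: print(n,at(c,u,v,z))
E
```

```text
pan [0.5869 0.1393 0.05  ]
plate [0.4945 0.3709 0.048 ]
tray [ 0.5544 -0.1411  0.016 ]
mat [ 0.4155 -0.334   0.01  ]
wt [ 0.5436 -0.1351  0.08  ]
flaskstop [0.5852 0.129  0.164 ]
cap [0.4989 0.3677 0.162 ]
w1 [ 0.6472 -0.0577  0.08  ]
w2 [ 0.6563 -0.1415  0.08  ]
w3 [ 0.6461 -0.2207  0.08  ]
beak [ 0.6768 -0.3379  0.075 ]
mort [0.6616 0.3388 0.048 ]
spL [0.7084 0.0953 0.005 ]
spR [ 0.7124 -0.0641  0.005 ]
```

View pics/cl.png

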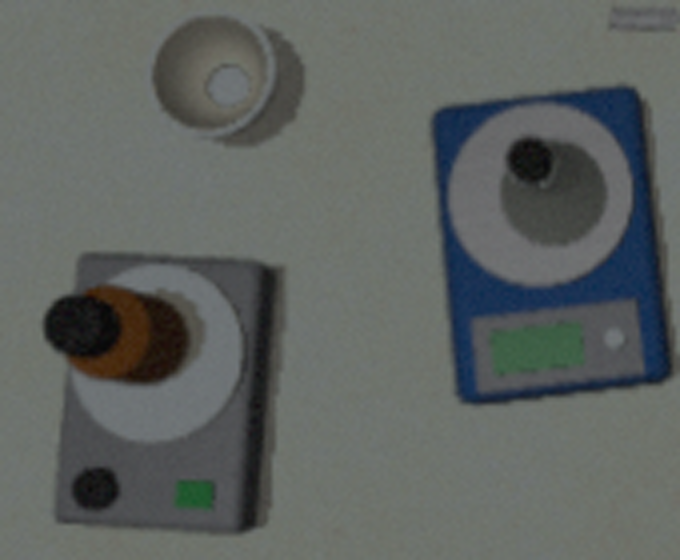

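View pics/cr.png

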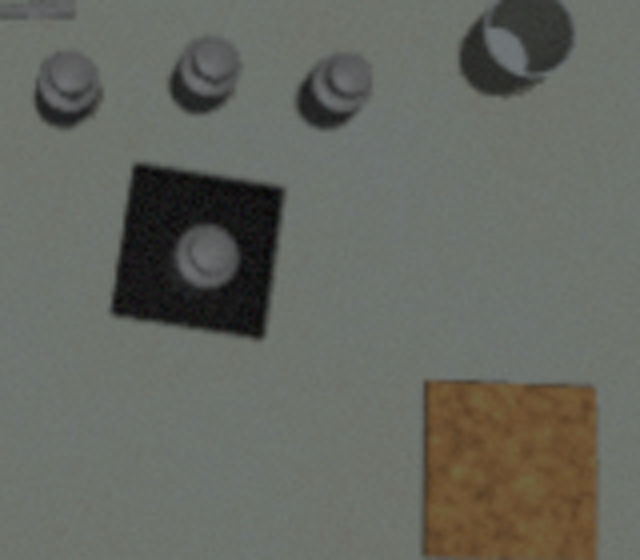

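```bash
python3 - <<'E'
from h import *
c=load('top0')
for n,u,v,z in [('pan',194.75,193.4,.05),('plate',98.5,232.9,.048),('tray',309.3,207.4,.016),('mat',387.1,262,.01),('wt',312.1,207.9,.084),('stop',192.4,183.9,.164),('cap',80.1,225.9,.162)]: print(n,at(c,u,v,z))
E
```

```text
pan [0.5884 0.1399 0.05  ]
plate [0.4947 0.3722 0.048 ]
tray [ 0.5559 -0.1407  0.016 ]
mat [ 0.4168 -0.3331  0.01  ]
wt [ 0.5457 -0.1371  0.084 ]
stop [0.5898 0.1304 0.164 ]
cap [0.5013 0.372  0.162 ]
```

play_rows([
  {"dx":0.3,"dy":0.4,"dz":0.05,"az":0.9,"jaw":1},
  {"dx":0.3,"dy":0.4,"dz":0.05,"az":0.9,"jaw":1},
  {"dx":0.3,"dy":0.4,"dz":0.05,"az":0.9,"jaw":1},
  {"dx":0.3,"dy":0.4,"dz":0.05,"az":0.9,"jaw":1},
  {"dx":0.3,"dy":0.4,"dz":0.05,"az":0.9,"jaw":1},
  {"dx":0.3,"dy":0.4,"dz":0.05,"az":0.9,"jaw":1},
  {"dx":0.3,"dy":0.4,"dz":0.05,"az":0.9,"jaw":1},
  {"dx":0.3,"dy":0.4,"dz":0.05,"az":0.9,"jaw":1},
  {"dx":0.3,"dy":0.4,"dz":0.05,"az":0.9,"jaw":1},
  {"dx":0.3,"dy":0.4,"dz":0.05,"az":0.9,"jaw":1},
  {"dx":0.3,"dy":0.4,"dz":0.05,"az":0.9,"jaw":1},
  {"dx":0.3,"dy":0.4,"dz":0.05,"az":0.9,"jaw":1},
  {"dx":0.3,"dy":0.4,"dz":0.05,"az":0.9,"jaw":1},
])

```text
$.rows[0]: bad value
```

play_rows([
  {"ax":0,"ay":0,"az":0.9,"dx":0.3,"dy":0.4,"dz":0.05,"jaw":1},
  {"ax":0,"ay":0,"az":0.9,"dx":0.3,"dy":0.4,"dz":0.05,"jaw":1},
  {"ax":0,"ay":0,"az":0.9,"dx":0.3,"dy":0.4,"dz":0.05,"jaw":1},
  {"ax":0,"ay":0,"az":0.9,"dx":0.3,"dy":0.4,"dz":0.05,"jaw":1},
  {"ax":0,"ay":0,"az":0.9,"dx":0.3,"dy":0.4,"dz":0.05,"jaw":1},
  {"ax":0,"ay":0,"az":0.9,"dx":0.3,"dy":0.4,"dz":0.05,"jaw":1},
  {"ax":0,"ay":0,"az":0.9,"dx":0.3,"dy":0.4,"dz":0.05,"jaw":1},
  {"ax":0,"ay":0,"az":0.9,"dx":0.3,"dy":0.4,"dz":0.05,"jaw":1},
  {"ax":0,"ay":0,"az":0.9,"dx":0.3,"dy":0.4,"dz":0.05,"jaw":1},
  {"ax":0,"ay":0,"az":0.9,"dx":0.3,"dy":0.4,"dz":0.05,"jaw":1},
  {"ax":0,"ay":0,"az":0.9,"dx":0.3,"dy":0.4,"dz":0.05,"jaw":1},
  {"ax":0,"ay":0,"az":0.9,"dx":0.3,"dy":0.4,"dz":0.05,"jaw":1},
  {"ax":0,"ay":0,"az":0.9,"dx":0.3,"dy":0.4,"dz":0.05,"jaw":1},
])

```text
time: 1.18
ee_pos: [0.39, -0.2502, 0.2626]
eef_rot: [[-0.136, 0.991, -0.0], [0.991, 0.136, 0.0], [0.001, -0.0, -1.0]]
contact_force: [-0.1, -0.0, 0.3]
gripper_width: 0.997
gripper_force: 0.0
```

play_rows([
  {"ax":0,"ay":0,"az":0.913,"dx":0.265,"dy":0.513,"dz":0,"jaw":1},
  {"ax":0,"ay":0,"az":0.913,"dx":0.265,"dy":0.513,"dz":0,"jaw":1},
  {"ax":0,"ay":0,"az":0.913,"dx":0.265,"dy":0.513,"dz":0,"jaw":1},
  {"ax":0,"ay":0,"az":0.913,"dx":0.265,"dy":0.513,"dz":0,"jaw":1},
  {"ax":0,"ay":0,"az":0.913,"dx":0.265,"dy":0.513,"dz":0,"jaw":1},
  {"ax":0,"ay":0,"az":0.913,"dx":0.265,"dy":0.513,"dz":0,"jaw":1},
  {"ax":0,"ay":0,"az":0.913,"dx":0.265,"dy":0.513,"dz":0,"jaw":1},
  {"ax":0,"ay":0,"az":0.913,"dx":0.265,"dy":0.513,"dz":0,"jaw":1},
  {"ax":0,"ay":0,"az":0.913,"dx":0.265,"dy":0.513,"dz":0,"jaw":1},
  {"ax":0,"ay":0,"az":0.913,"dx":0.265,"dy":0.513,"dz":0,"jaw":1},
  {"ax":0,"ay":0,"az":0.913,"dx":0.265,"dy":0.513,"dz":0,"jaw":1},
  {"ax":0,"ay":0,"az":0.913,"dx":0.265,"dy":0.513,"dz":0,"jaw":1},
  {"ax":0,"ay":0,"az":0.913,"dx":0.265,"dy":0.513,"dz":0,"jaw":1},
  {"ax":0,"ay":0,"az":0.913,"dx":0.265,"dy":0.513,"dz":0,"jaw":1},
])

```text
time: 2.35
ee_pos: [0.5884, 0.1337, 0.2623]
eef_rot: [[-1.0, 0.006, -0.001], [0.006, 1.0, -0.0], [0.001, -0.0, -1.0]]
contact_force: [0.4, -0.3, -0.1]
gripper_width: 1.0
gripper_force: 0.0
```

```bash
python3 - <<'E'
from h import *
c=snap('wrist','w1'); s=telemetry.read_state(); print(s['ee_pos'],s['qpos'],s['eef_rot'][0])
print(ray(c,256,192),proj(c,[.5898,.1304,.164]),proj(c,[.5884,.1399,.05]))
E
```

```text
[0.58835274 0.13331106 0.26257241] [ 8.98250251e-02  3.65158664e-01  2.10022295e-01  1.41653083e+00
 -1.35677903e-05  9.61136033e-02] [-9.99979852e-01  6.28848877e-03 -8.66138990e-04]
(array([0.51530556, 0.13402573, 0.41028993]), array([ 0.27617834, -0.01276226, -0.96118914])) [255.6 196.4] [265.  166.7]
```

View pics/w1.png

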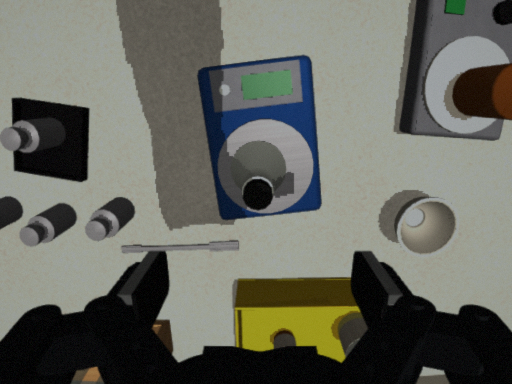

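The wrist view shows the flask stopper at (258,193) and the pan centre at (268,166). The tray is at the left (49,138), and the stirrer plate at (470,85) is partly cut off by the bottle. This agrees with the top view to within a few mm.

```bash
python3 - <<'E'
from h import *
c=load('w1')
print(at(c,258,193,.164),at(c,268,166,.05),at(c,257.5,164,.06), 'tray',at(c,49.5,138,.016),'wthead',at(c,11,138,.084))
i=cv2.resize(c['img'][100:230,190:330,::-1],None,fx=4,fy=4,interpolation=2); cv2.imwrite('pics/w1c.png',i)
E
```

```text
[0.5869 0.1324 0.164 ] [0.5876 0.1434 0.05  ] [0.5833 0.1313 0.06  ] tray [ 0.5548 -0.1355  0.016 ] wthead [ 0.5466 -0.1344  0.084 ]
```

View pics/w1c.png

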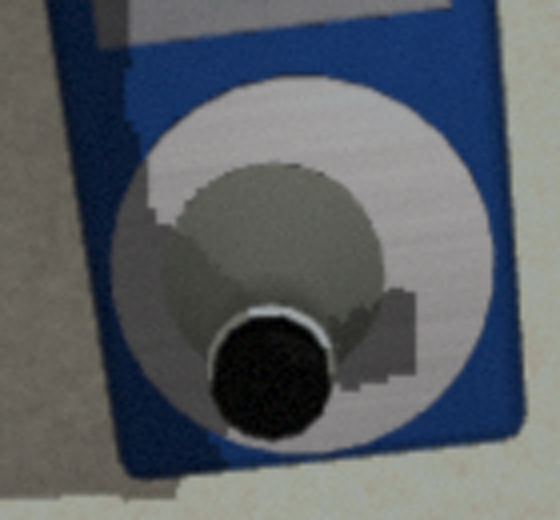

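play_rows([
  {"ax":0,"ay":0,"az":0,"dx":0,"dy":-0.0024,"dz":-0.05,"jaw":1},
  {"ax":0,"ay":0,"az":0,"dx":0,"dy":-0.0024,"dz":-0.1,"jaw":1},
  {"ax":0,"ay":0,"az":0,"dx":0,"dy":-0.0024,"dz":-0.14,"jaw":1},
  {"ax":0,"ay":0,"az":0,"dx":0,"dy":-0.0024,"dz":-0.16,"jaw":1},
  {"ax":0,"ay":0,"az":0,"dx":0,"dy":-0.0024,"dz":-0.176,"jaw":1},
  {"ax":0,"ay":0,"az":0,"dx":0,"dy":-0.0024,"dz":-0.176,"jaw":1},
  {"ax":0,"ay":0,"az":0,"dx":0,"dy":-0.0024,"dz":-0.176,"jaw":0},
  {"ax":0,"ay":0,"az":0,"dx":0,"dy":-0.0024,"dz":-0.176,"jaw":-0.2},
  {"ax":0,"ay":0,"az":0,"dx":0,"dy":-0.0024,"dz":-0.176,"jaw":-0.3},
  {"ax":0,"ay":0,"az":0,"dx":0,"dy":-0.0024,"dz":-0.176,"jaw":-0.4},
  {"ax":0,"ay":0,"az":0,"dx":0,"dy":-0.0024,"dz":-0.176,"jaw":-0.5},
  {"ax":0,"ay":0,"az":0,"dx":0,"dy":-0.0024,"dz":-0.176,"jaw":-0.7},
  {"ax":0,"ay":0,"az":0,"dx":0,"dy":-0.0024,"dz":-0.176,"jaw":-1},
  {"ax":0,"ay":0,"az":0,"dx":0,"dy":-0.0024,"dz":-0.176,"jaw":-1},
  {"ax":0,"ay":0,"az":0,"dx":0,"dy":-0.0024,"dz":-0.176,"jaw":-1},
], newtons=30)

```text
time: 3.65
ee_pos: [0.5893, 0.132, 0.1321]
eef_rot: [[-1.0, 0.003, 0.002], [0.003, 1.0, -0.0], [-0.002, -0.0, -1.0]]
contact_force: [-1.0, -1.2, 6.1]
gripper_width: 0.303
gripper_force: 29.5
```

play_rows([
  {"ax":0,"ay":0,"az":0,"dx":0,"dy":0,"dz":0.01,"jaw":-1},
  {"ax":0,"ay":0,"az":0,"dx":0,"dy":0,"dz":0.04,"jaw":-1},
  {"ax":0,"ay":0,"az":0,"dx":0,"dy":0,"dz":0.08,"jaw":-1},
  {"ax":0,"ay":0,"az":0,"dx":0,"dy":0,"dz":0.12,"jaw":-1},
  {"ax":0,"ay":0,"az":0,"dx":-0.004,"dy":-0.01,"dz":0.145,"jaw":-1},
  {"ax":0,"ay":0,"az":0,"dx":-0.011,"dy":-0.03,"dz":0.155,"jaw":-1},
  {"ax":0,"ay":0,"az":0,"dx":-0.026,"dy":-0.07,"dz":0.157,"jaw":-1},
  {"ax":0,"ay":0,"az":0,"dx":-0.044,"dy":-0.12,"dz":0.157,"jaw":-1},
  {"ax":0,"ay":0,"az":0,"dx":-0.063,"dy":-0.17,"dz":0.157,"jaw":-1},
  {"ax":0,"ay":0,"az":0,"dx":-0.081,"dy":-0.22,"dz":0.157,"jaw":-1},
  {"ax":0,"ay":0,"az":0,"dx":-0.1,"dy":-0.27,"dz":0.157,"jaw":-1},
  {"ax":0,"ay":0,"az":0,"dx":-0.118,"dy":-0.32,"dz":0.157,"jaw":-1},
  {"ax":0,"ay":0,"az":0,"dx":-0.137,"dy":-0.37,"dz":0.157,"jaw":-1},
  {"ax":0,"ay":0,"az":0,"dx":-0.155,"dy":-0.42,"dz":0.157,"jaw":-1},
  {"ax":0,"ay":0,"az":0,"dx":-0.174,"dy":-0.47,"dz":0.157,"jaw":-1},
  {"ax":0,"ay":0,"az":0,"dx":-0.192,"dy":-0.52,"dz":0.157,"jaw":-1},
  {"ax":0,"ay":0,"az":0,"dx":-0.209,"dy":-0.565,"dz":0.157,"jaw":-1},
  {"ax":0,"ay":0,"az":0,"dx":-0.221,"dy":-0.6,"dz":0.157,"jaw":-1},
  {"ax":0,"ay":0,"az":0,"dx":-0.229,"dy":-0.62,"dz":0.157,"jaw":-1},
  {"ax":0,"ay":0,"az":0,"dx":-0.229,"dy":-0.62,"dz":0.157,"jaw":-1},
], newtons=40)

```text
time: 5.32
ee_pos: [0.4143, -0.336, 0.2471]
eef_rot: [[-1.0, 0.008, -0.002], [0.008, 1.0, 0.001], [0.002, 0.001, -1.0]]
contact_force: [-0.0, -0.2, -0.7]
gripper_width: 0.299
gripper_force: 39.7
```

```bash
python3 - <<'E'
from h import *
c=snap('wrist','w2'); s=telemetry.read_state(); print(s['time'],s['ee_pos'],s['contact_force'],s['gripper_width'],s['gripper_force'])
print(proj(c,[.4168,-.3331,.01]))
E
```

```text
5.3667 [ 0.41498133 -0.33416418  0.24729325] [-0.20452051  0.61013821 -1.93580656] 0.29937840142974187 39.66938674449921
[261.8 164.8]
```

View pics/w2.png

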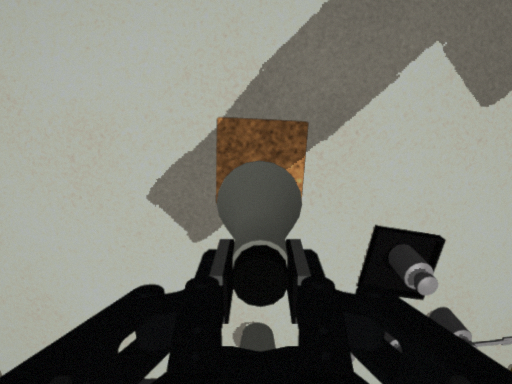

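The held flask stands upright with its foot at (259,202). The mat centre is at about (262,165), as predicted, so I lower straight down.

play_rows([
  {"ax":0,"ay":0,"az":0,"dx":0,"dy":0,"dz":-0.02,"jaw":-1},
  {"ax":0,"ay":0,"az":0,"dx":0,"dy":0,"dz":-0.06,"jaw":-1},
  {"ax":0,"ay":0,"az":0,"dx":0,"dy":0,"dz":-0.1,"jaw":-1},
  {"ax":0,"ay":0,"az":0,"dx":0,"dy":0,"dz":-0.14,"jaw":-1},
  {"ax":0,"ay":0,"az":0,"dx":0,"dy":0,"dz":-0.17,"jaw":-1},
  {"ax":0,"ay":0,"az":0,"dx":0,"dy":0,"dz":-0.185,"jaw":-1},
  {"ax":0,"ay":0,"az":0,"dx":0,"dy":0,"dz":-0.193,"jaw":-1},
  {"ax":0,"ay":0,"az":0,"dx":0,"dy":0,"dz":-0.198,"jaw":-1},
  {"ax":0,"ay":0,"az":0,"dx":0,"dy":0,"dz":-0.202,"jaw":-1},
  {"ax":0,"ay":0,"az":0,"dx":0,"dy":0,"dz":-0.205,"jaw":-1},
  {"ax":0,"ay":0,"az":0,"dx":0,"dy":0,"dz":-0.205,"jaw":-1},
  {"ax":0,"ay":0,"az":0,"dx":0,"dy":0,"dz":-0.205,"jaw":-1},
])

```text
time: 6.37
ee_pos: [0.4173, -0.3333, 0.0957]
eef_rot: [[-1.0, 0.003, 0.001], [0.003, 1.0, -0.001], [-0.001, -0.001, -1.0]]
contact_force: [0.9, -0.3, -1.6]
gripper_width: 0.294
gripper_force: 39.6
```

play_rows([
  {"ax":0,"ay":0,"az":0,"dx":0,"dy":0,"dz":-0.001,"jaw":-1},
  {"ax":0,"ay":0,"az":0,"dx":0,"dy":0,"dz":-0.002,"jaw":-1},
  {"ax":0,"ay":0,"az":0,"dx":0,"dy":0,"dz":-0.003,"jaw":-1},
  {"ax":0,"ay":0,"az":0,"dx":0,"dy":0,"dz":-0.004,"jaw":-1},
  {"ax":0,"ay":0,"az":0,"dx":0,"dy":0,"dz":-0.004,"jaw":-1},
  {"ax":0,"ay":0,"az":0,"dx":0,"dy":0,"dz":-0.004,"jaw":-1},
])

```text
time: 6.87
ee_pos: [0.417, -0.3333, 0.0923]
eef_rot: [[-1.0, 0.003, 0.0], [0.003, 1.0, -0.001], [-0.0, -0.001, -1.0]]
contact_force: [-0.8, 0.1, 1.4]
gripper_width: 0.3
gripper_force: 39.9
```

play_rows([
  {"ax":0,"ay":0,"az":0,"dx":0,"dy":0,"dz":0,"jaw":-0.3},
  {"ax":0,"ay":0,"az":0,"dx":0,"dy":0,"dz":0,"jaw":-0.2},
  {"ax":0,"ay":0,"az":0,"dx":0,"dy":0,"dz":0,"jaw":0},
  {"ax":0,"ay":0,"az":0,"dx":0,"dy":0,"dz":0,"jaw":0.4},
  {"ax":0,"ay":0,"az":0,"dx":0,"dy":0,"dz":0,"jaw":1},
  {"ax":0,"ay":0,"az":0,"dx":0,"dy":0,"dz":0,"jaw":1},
  {"ax":0,"ay":0,"az":0,"dx":0,"dy":0,"dz":0,"jaw":1},
  {"ax":0,"ay":0,"az":0,"dx":0,"dy":0,"dz":0.02,"jaw":1},
  {"ax":0,"ay":0,"az":0,"dx":0,"dy":0,"dz":0.06,"jaw":1},
  {"ax":0,"ay":0,"az":0,"dx":0,"dy":0,"dz":0.11,"jaw":1},
  {"ax":0,"ay":0,"az":0,"dx":0,"dy":0,"dz":0.15,"jaw":1},
  {"ax":0,"ay":0,"az":0,"dx":0.03,"dy":0.04,"dz":0.15,"jaw":1},
  {"ax":0,"ay":0,"az":0,"dx":0.06,"dy":0.09,"dz":0.15,"jaw":1},
  {"ax":0,"ay":0,"az":0,"dx":0.09,"dy":0.13,"dz":0.15,"jaw":1},
  {"ax":0,"ay":0,"az":0,"dx":0.12,"dy":0.18,"dz":0.15,"jaw":1},
  {"ax":0,"ay":0,"az":0,"dx":0.15,"dy":0.22,"dz":0.15,"jaw":1},
  {"ax":0,"ay":0,"az":0,"dx":0.172,"dy":0.263,"dz":0.15,"jaw":1},
  {"ax":0,"ay":0,"az":0,"dx":0.172,"dy":0.263,"dz":0.15,"jaw":1},
  {"ax":0,"ay":0,"az":0,"dx":0.172,"dy":0.263,"dz":0.15,"jaw":1},
])

```text
time: 8.45
ee_pos: [0.5464, -0.1338, 0.2042]
eef_rot: [[-1.0, -0.001, -0.0], [-0.001, 1.0, 0.0], [0.0, 0.0, -1.0]]
contact_force: [0.5, 0.1, -0.4]
gripper_width: 0.999
gripper_force: 0.0
```

```bash
python3 - <<'E'
from h import *
c=snap('wrist','w3'); s=telemetry.read_state(); print(s['time'],s['ee_pos'],s['contact_force'],s['gripper_width'],s['gripper_force'])
print(proj(c,[.5457,-.1371,.084]),proj(c,[.5559,-.1407,.016]))
E
```

```text
8.5 [ 0.54592648 -0.13504607  0.20422685] [-0.18520696 -0.22556643 -0.58143381] 1.0008014748183431 0.0
[255.8 186.7] [253.2 179.4]
```

View pics/w3.png

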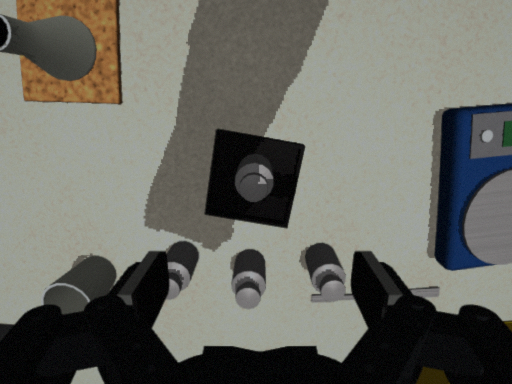

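The flask stands on the mat at the upper left. The weight in the tray has its head at about (254,187), and the tray centre is at (254,178). Both match the predictions, so I grip.

play_rows([
  {"ax":0,"ay":0,"az":0,"dx":0,"dy":-0.001,"dz":-0.05,"jaw":1},
  {"ax":0,"ay":0,"az":0,"dx":0,"dy":-0.001,"dz":-0.1,"jaw":1},
  {"ax":0,"ay":0,"az":0,"dx":0,"dy":-0.001,"dz":-0.14,"jaw":1},
  {"ax":0,"ay":0,"az":0,"dx":0,"dy":-0.001,"dz":-0.17,"jaw":1},
  {"ax":0,"ay":0,"az":0,"dx":0,"dy":-0.001,"dz":-0.2,"jaw":1},
  {"ax":0,"ay":0,"az":0,"dx":0,"dy":-0.001,"dz":-0.218,"jaw":1},
  {"ax":0,"ay":0,"az":0,"dx":0,"dy":-0.001,"dz":-0.218,"jaw":0.7},
  {"ax":0,"ay":0,"az":0,"dx":0,"dy":-0.001,"dz":-0.218,"jaw":0.4},
  {"ax":0,"ay":0,"az":0,"dx":0,"dy":-0.001,"dz":-0.218,"jaw":0.2},
  {"ax":0,"ay":0,"az":0,"dx":0,"dy":-0.001,"dz":-0.218,"jaw":0.1},
  {"ax":0,"ay":0,"az":0,"dx":0,"dy":-0.001,"dz":-0.218,"jaw":0},
  {"ax":0,"ay":0,"az":0,"dx":0,"dy":-0.001,"dz":-0.218,"jaw":-0.1},
  {"ax":0,"ay":0,"az":0,"dx":0,"dy":-0.001,"dz":-0.218,"jaw":-0.2},
  {"ax":0,"ay":0,"az":0,"dx":0,"dy":-0.001,"dz":-0.218,"jaw":-0.4},
  {"ax":0,"ay":0,"az":0,"dx":0,"dy":-0.001,"dz":-0.218,"jaw":-1},
  {"ax":0,"ay":0,"az":0,"dx":0,"dy":-0.001,"dz":-0.218,"jaw":-1},
  {"ax":0,"ay":0,"az":0,"dx":0,"dy":-0.001,"dz":-0.218,"jaw":-1},
], newtons=60)

```text
time: 9.92
ee_pos: [0.5472, -0.1377, 0.0428]
eef_rot: [[-1.0, 0.003, 0.003], [0.003, 1.0, -0.003], [-0.003, -0.003, -1.0]]
contact_force: [-0.9, -2.9, 7.1]
gripper_width: 0.411
gripper_force: 59.1
```

play_rows([
  {"ax":0,"ay":0,"az":0,"dx":0,"dy":0,"dz":0.005,"jaw":-1},
  {"ax":0,"ay":0,"az":0,"dx":0,"dy":0,"dz":0.02,"jaw":-1},
  {"ax":0,"ay":0,"az":0,"dx":0,"dy":0,"dz":0.05,"jaw":-1},
  {"ax":0,"ay":0,"az":0,"dx":0,"dy":0,"dz":0.09,"jaw":-1},
  {"ax":0,"ay":0,"az":0,"dx":0,"dy":0,"dz":0.13,"jaw":-1},
  {"ax":0,"ay":0,"az":0,"dx":0.001,"dy":0.01,"dz":0.15,"jaw":-1},
  {"ax":0,"ay":0,"az":0,"dx":0.004,"dy":0.03,"dz":0.158,"jaw":-1},
  {"ax":0,"ay":0,"az":0,"dx":0.01,"dy":0.07,"dz":0.16,"jaw":-1},
  {"ax":0,"ay":0,"az":0,"dx":0.018,"dy":0.115,"dz":0.16,"jaw":-1},
  {"ax":0,"ay":0,"az":0,"dx":0.026,"dy":0.165,"dz":0.16,"jaw":-1},
  {"ax":0,"ay":0,"az":0,"dx":0.034,"dy":0.215,"dz":0.16,"jaw":-1},
  {"ax":0,"ay":0,"az":0,"dx":0.041,"dy":0.265,"dz":0.16,"jaw":-1},
  {"ax":0,"ay":0,"az":0,"dx":0.048,"dy":0.31,"dz":0.16,"jaw":-1},
  {"ax":0,"ay":0,"az":0,"dx":0.053,"dy":0.345,"dz":0.16,"jaw":-1},
  {"ax":0,"ay":0,"az":0,"dx":0.056,"dy":0.363,"dz":0.16,"jaw":-1},
  {"ax":0,"ay":0,"az":0,"dx":0.057,"dy":0.369,"dz":0.16,"jaw":-1},
  {"ax":0,"ay":0,"az":0,"dx":0.057,"dy":0.369,"dz":0.16,"jaw":-1},
  {"ax":0,"ay":0,"az":0,"dx":0.057,"dy":0.369,"dz":0.16,"jaw":-1},
  {"ax":0,"ay":0,"az":0,"dx":0.057,"dy":0.369,"dz":0.16,"jaw":-1},
], newtons=80)

```text
time: 11.5
ee_pos: [0.5883, 0.1389, 0.1606]
eef_rot: [[-1.0, 0.004, -0.001], [0.004, 1.0, -0.0], [0.001, -0.0, -1.0]]
contact_force: [-0.9, 0.4, -4.9]
gripper_width: 0.401
gripper_force: 80.8
```

```bash
python3 - <<'E'
from h import *
c=snap('wrist','w4'); s=telemetry.read_state(); print(s['time'],s['ee_pos'],s['contact_force'],s['gripper_width'],s['gripper_force'])
print(proj(c,[.5884,.1399,.05]))
g=c['img'].astype(int)
E
```

```text
11.55 [0.58840299 0.13881813 0.16076484] [ 0.68494138 -0.23240666 -4.79731037] 0.40010051269501706 80.77361967880279
[260.8 190.7]
```

View pics/w4.png

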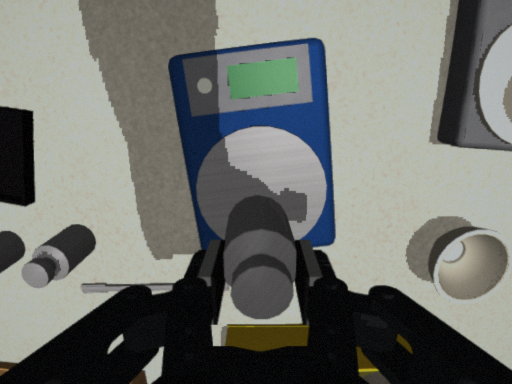

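The weight is held upright over the pan (centre about (262,190)), aligned sideways to about 1 mm. Lowering.

play_rows([
  {"ax":0,"ay":0,"az":0,"dx":0,"dy":0.0015,"dz":-0.02,"jaw":-1},
  {"ax":0,"ay":0,"az":0,"dx":0,"dy":0.0015,"dz":-0.045,"jaw":-1},
  {"ax":0,"ay":0,"az":0,"dx":0,"dy":0.0015,"dz":-0.065,"jaw":-1},
  {"ax":0,"ay":0,"az":0,"dx":0,"dy":0.0015,"dz":-0.08,"jaw":-1},
  {"ax":0,"ay":0,"az":0,"dx":0,"dy":0.0015,"dz":-0.087,"jaw":-1},
  {"ax":0,"ay":0,"az":0,"dx":0,"dy":0.0015,"dz":-0.09,"jaw":-1},
  {"ax":0,"ay":0,"az":0,"dx":0,"dy":0.0015,"dz":-0.092,"jaw":-1},
  {"ax":0,"ay":0,"az":0,"dx":0,"dy":0.0015,"dz":-0.0935,"jaw":-1},
  {"ax":0,"ay":0,"az":0,"dx":0,"dy":0.0015,"dz":-0.0945,"jaw":-1},
  {"ax":0,"ay":0,"az":0,"dx":0,"dy":0.0015,"dz":-0.0955,"jaw":-1},
  {"ax":0,"ay":0,"az":0,"dx":0,"dy":0.0015,"dz":-0.0955,"jaw":-1},
  {"ax":0,"ay":0,"az":0,"dx":0,"dy":0.0015,"dz":-0.0955,"jaw":-1},
])

```text
time: 12.55
ee_pos: [0.5888, 0.1415, 0.0897]
eef_rot: [[-1.0, 0.003, 0.001], [0.003, 1.0, 0.0], [-0.001, 0.0, -1.0]]
contact_force: [0.6, -0.4, -5.9]
gripper_width: 0.402
gripper_force: 80.8
```

play_rows([
  {"ax":0,"ay":0,"az":0,"dx":0,"dy":0,"dz":-0.0007,"jaw":-1},
  {"ax":0,"ay":0,"az":0,"dx":0,"dy":0,"dz":-0.0014,"jaw":-1},
  {"ax":0,"ay":0,"az":0,"dx":0,"dy":0,"dz":-0.002,"jaw":-1},
  {"ax":0,"ay":0,"az":0,"dx":0,"dy":0,"dz":-0.002,"jaw":-1},
  {"ax":0,"ay":0,"az":0,"dx":0,"dy":0,"dz":-0.002,"jaw":-1},
])

```text
time: 12.97
ee_pos: [0.5892, 0.1415, 0.089]
eef_rot: [[-1.0, 0.003, 0.002], [0.003, 1.0, 0.0], [-0.002, 0.0, -1.0]]
contact_force: [-2.1, -0.6, 5.0]
gripper_width: 0.394
gripper_force: 82.0
```

play_rows([
  {"ax":0,"ay":0,"az":0,"dx":0,"dy":0,"dz":0,"jaw":-0.1},
  {"ax":0,"ay":0,"az":0,"dx":0,"dy":0,"dz":0,"jaw":0},
  {"ax":0,"ay":0,"az":0,"dx":0,"dy":0,"dz":0,"jaw":0.3},
  {"ax":0,"ay":0,"az":0,"dx":0,"dy":0,"dz":0,"jaw":0.7},
  {"ax":0,"ay":0,"az":0,"dx":0,"dy":0,"dz":0,"jaw":1},
  {"ax":0,"ay":0,"az":0,"dx":0,"dy":0,"dz":0,"jaw":1},
  {"ax":0,"ay":0,"az":0,"dx":0,"dy":0,"dz":0.02,"jaw":1},
  {"ax":0,"ay":0,"az":0,"dx":0,"dy":0,"dz":0.06,"jaw":1},
  {"ax":0,"ay":0,"az":0,"dx":0,"dy":0,"dz":0.11,"jaw":1},
  {"ax":0,"ay":0,"az":0,"dx":0,"dy":0,"dz":0.16,"jaw":1},
  {"ax":0,"ay":0,"az":0,"dx":0,"dy":0,"dz":0.2,"jaw":1},
  {"ax":0,"ay":0,"az":0,"dx":-0.01,"dy":0.03,"dz":0.217,"jaw":1},
  {"ax":0,"ay":0,"az":0,"dx":-0.03,"dy":0.08,"dz":0.217,"jaw":1},
  {"ax":0,"ay":0,"az":0,"dx":-0.05,"dy":0.13,"dz":0.217,"jaw":1},
  {"ax":0,"ay":0,"az":0,"dx":-0.07,"dy":0.18,"dz":0.217,"jaw":1},
  {"ax":0,"ay":0,"az":0,"dx":-0.09,"dy":0.23,"dz":0.217,"jaw":1},
  {"ax":0,"ay":0,"az":0,"dx":-0.11,"dy":0.28,"dz":0.217,"jaw":1},
  {"ax":0,"ay":0,"az":0,"dx":-0.117,"dy":0.306,"dz":0.217,"jaw":1},
  {"ax":0,"ay":0,"az":0,"dx":-0.117,"dy":0.306,"dz":0.217,"jaw":1},
  {"ax":0,"ay":0,"az":0,"dx":-0.117,"dy":0.306,"dz":0.217,"jaw":1},
])

```text
time: 14.63
ee_pos: [0.5001, 0.3722, 0.2502]
eef_rot: [[-1.0, 0.0, -0.0], [0.0, 1.0, -0.0], [0.0, -0.0, -1.0]]
contact_force: [-0.1, -0.5, -0.1]
gripper_width: 0.997
gripper_force: 0.0
```

```bash
python3 - <<'E'
from h import *
c=snap('wrist','w5'); s=telemetry.read_state(); print(s['time'],s['ee_pos'],s['contact_force'],s['gripper_width'])
print(proj(c,[.5013,.372,.162]),proj(c,[.4947,.3722,.048]),proj(c,[.588,.141,.13]))
cv2.imwrite('pics/w5b.png',cv2.resize(c['img'][:300,:,::-1],None,fx=1.55,fy=1.55,interpolation=2))
E
```

```text
14.6833 [0.50063935 0.37109239 0.25029502] [-0.43566457 -0.25744128 -0.44472468] 1.000560863275933
[259.5 199.7] [259.7 163.5] [ 30.8 271.8]
```

View pics/w5b.png

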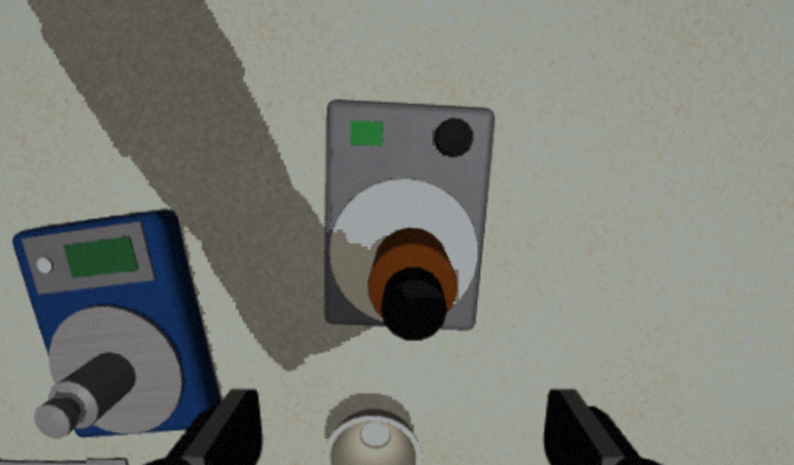

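Weight stands on the pan (lower left). In picture pixels (÷1.55) the cap's top is at (267.5,198.5), and the plate centre is at (260,163), as predicted. The cap is a few mm further to +y than I estimated.

```bash
python3 - <<'E'
from h import *
c=load('w5'); print(at(c,267.3,198.4,.162), at(load('top0'),78.9,225.5,.162), at(c,260,163,.048))
E
```

```text
[0.5002 0.3781 0.162 ] [0.5022 0.3748 0.162 ] [0.4941 0.3725 0.048 ]
```

play_rows([
  {"ax":0,"ay":0,"az":0,"dx":0,"dy":0.008,"dz":-0.02,"jaw":1},
  {"ax":0,"ay":0,"az":0,"dx":0,"dy":0.008,"dz":-0.06,"jaw":1},
  {"ax":0,"ay":0,"az":0,"dx":0,"dy":0.008,"dz":-0.1,"jaw":1},
  {"ax":0,"ay":0,"az":0,"dx":0,"dy":0.008,"dz":-0.125,"jaw":1},
  {"ax":0,"ay":0,"az":0,"dx":0,"dy":0.008,"dz":-0.135,"jaw":1},
  {"ax":0,"ay":0,"az":0,"dx":0,"dy":0.008,"dz":-0.135,"jaw":0.6},
  {"ax":0,"ay":0,"az":0,"dx":0,"dy":0.008,"dz":-0.135,"jaw":0.3},
  {"ax":0,"ay":0,"az":0,"dx":0,"dy":0.008,"dz":-0.135,"jaw":0.1},
  {"ax":0,"ay":0,"az":0,"dx":0,"dy":0.008,"dz":-0.135,"jaw":0},
  {"ax":0,"ay":0,"az":0,"dx":0,"dy":0.008,"dz":-0.135,"jaw":-0.1},
  {"ax":0,"ay":0,"az":0,"dx":0,"dy":0.008,"dz":-0.135,"jaw":-0.2},
  {"ax":0,"ay":0,"az":0,"dx":0,"dy":0.008,"dz":-0.135,"jaw":-0.3},
  {"ax":0,"ay":0,"az":0,"dx":0,"dy":0.008,"dz":-0.135,"jaw":-0.4},
  {"ax":0,"ay":0,"az":0,"dx":0,"dy":0.008,"dz":-0.135,"jaw":-1},
  {"ax":0,"ay":0,"az":0,"dx":0,"dy":0.008,"dz":-0.135,"jaw":-1},
  {"ax":0,"ay":0,"az":0,"dx":0,"dy":0.008,"dz":-0.135,"jaw":-1},
], newtons=40)

```text
time: 16.02
ee_pos: [0.5015, 0.3776, 0.1507]
eef_rot: [[-1.0, 0.003, 0.002], [0.003, 1.0, 0.002], [-0.002, 0.002, -1.0]]
contact_force: [-0.3, 1.3, 6.5]
gripper_width: 0.365
gripper_force: 39.2
```

play_rows([
  {"ax":0,"ay":0,"az":0,"dx":0,"dy":0,"dz":0.01,"jaw":-1},
  {"ax":0,"ay":0,"az":0,"dx":0,"dy":0,"dz":0.04,"jaw":-1},
  {"ax":0,"ay":0,"az":0,"dx":0,"dy":0,"dz":0.08,"jaw":-1},
  {"ax":0,"ay":0,"az":0,"dx":0,"dy":-0.005,"dz":0.12,"jaw":-1},
  {"ax":0,"ay":0,"az":0,"dx":0.002,"dy":-0.02,"dz":0.14,"jaw":-1},
  {"ax":0,"ay":0,"az":0,"dx":0.005,"dy":-0.05,"dz":0.148,"jaw":-1},
  {"ax":0,"ay":0,"az":0,"dx":0.01,"dy":-0.1,"dz":0.148,"jaw":-1},
  {"ax":0,"ay":0,"az":0,"dx":0.016,"dy":-0.15,"dz":0.148,"jaw":-1},
  {"ax":0,"ay":0,"az":0,"dx":0.021,"dy":-0.2,"dz":0.148,"jaw":-1},
  {"ax":0,"ay":0,"az":0,"dx":0.026,"dy":-0.25,"dz":0.148,"jaw":-1},
  {"ax":0,"ay":0,"az":0,"dx":0.031,"dy":-0.3,"dz":0.148,"jaw":-1},
  {"ax":0,"ay":0,"az":0,"dx":0.037,"dy":-0.35,"dz":0.148,"jaw":-1},
  {"ax":0,"ay":0,"az":0,"dx":0.042,"dy":-0.4,"dz":0.148,"jaw":-1},
  {"ax":0,"ay":0,"az":0,"dx":0.047,"dy":-0.45,"dz":0.148,"jaw":-1},
  {"ax":0,"ay":0,"az":0,"dx":0.052,"dy":-0.5,"dz":0.148,"jaw":-1},
  {"ax":0,"ay":0,"az":0,"dx":0.057,"dy":-0.55,"dz":0.148,"jaw":-1},
  {"ax":0,"ay":0,"az":0,"dx":0.063,"dy":-0.6,"dz":0.148,"jaw":-1},
  {"ax":0,"ay":0,"az":0,"dx":0.067,"dy":-0.645,"dz":0.148,"jaw":-1},
  {"ax":0,"ay":0,"az":0,"dx":0.07,"dy":-0.675,"dz":0.148,"jaw":-1},
  {"ax":0,"ay":0,"az":0,"dx":0.072,"dy":-0.69,"dz":0.148,"jaw":-1},
], newtons=50)

```text
time: 17.68
ee_pos: [0.5544, -0.1437, 0.2596]
eef_rot: [[-1.0, 0.006, -0.002], [0.006, 1.0, -0.0], [0.002, -0.0, -1.0]]
contact_force: [0.2, -0.0, -1.8]
gripper_width: 0.358
gripper_force: 50.0
```

play_rows([
  {"ax":0,"ay":0,"az":0,"dx":0,"dy":0,"dz":0,"jaw":-1},
  {"ax":0,"ay":0,"az":0,"dx":0,"dy":0,"dz":-0.02,"jaw":-1},
  {"ax":0,"ay":0,"az":0,"dx":0,"dy":0,"dz":-0.05,"jaw":-1},
  {"ax":0,"ay":0,"az":0,"dx":0,"dy":0,"dz":-0.08,"jaw":-1},
  {"ax":0,"ay":0,"az":0,"dx":0,"dy":0,"dz":-0.1,"jaw":-1},
  {"ax":0,"ay":0,"az":0,"dx":0,"dy":0,"dz":-0.107,"jaw":-1},
  {"ax":0,"ay":0,"az":0,"dx":0,"dy":0,"dz":-0.107,"jaw":-1},
  {"ax":0,"ay":0,"az":0,"dx":0,"dy":0,"dz":-0.107,"jaw":-1},
  {"ax":0,"ay":0,"az":0,"dx":0,"dy":0,"dz":-0.107,"jaw":-1},
])

```text
time: 18.43
ee_pos: [0.5557, -0.1403, 0.1815]
eef_rot: [[-1.0, 0.002, 0.002], [0.002, 1.0, -0.001], [-0.002, -0.001, -1.0]]
contact_force: [0.2, 0.6, -1.7]
gripper_width: 0.355
gripper_force: 50.0
```

```bash
python3 - <<'E'
from h import *
c=snap('wrist','w6'); s=telemetry.read_state(); print(s['time'],s['ee_pos'],s['contact_force'],s['gripper_width'],s['gripper_force'])
print(proj(c,[.555,-.1403,.016]),proj(c,[s['ee_pos'][0],s['ee_pos'][1],s['ee_pos'][2]-.1027]))
a=c['img'][60:360,100:420,::-1];cv2.imwrite('pics/w6c.png',cv2.resize(a,None,fx=2,fy=2,interpolation=2))
E
```

```text
18.4833 [ 0.5557431  -0.14050663  0.18154976] [-0.53456524  0.49838473 -1.60987684] 0.362148003112254 50.00669181346893
[259.7 174.8] [259.5 193. ]
```

View pics/w6c.png

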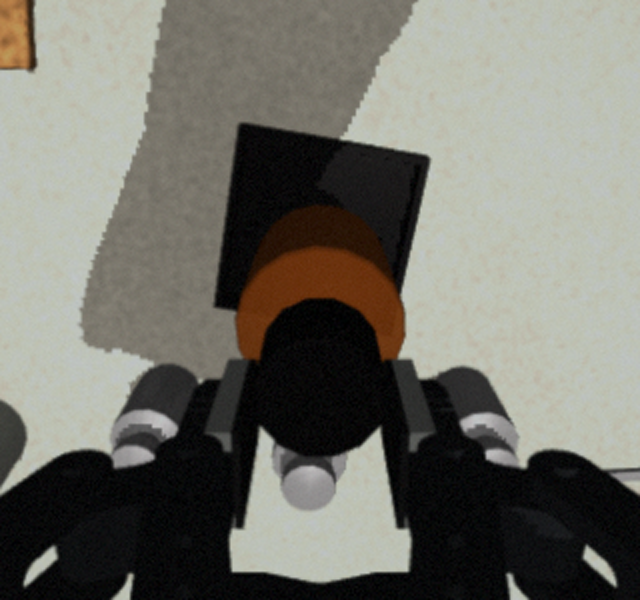

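The bottle is held upright. The tray corners at crop (240,123), (429,157) and (215,307) put its centre at about (261,176), as predicted to about 1 mm. Lowering.

play_rows([
  {"ax":0,"ay":0,"az":0,"dx":0,"dy":0.0013,"dz":-0.02,"jaw":-1},
  {"ax":0,"ay":0,"az":0,"dx":0,"dy":0.0013,"dz":-0.05,"jaw":-1},
  {"ax":0,"ay":0,"az":0,"dx":0,"dy":0.0013,"dz":-0.075,"jaw":-1},
  {"ax":0,"ay":0,"az":0,"dx":0,"dy":0.0013,"dz":-0.087,"jaw":-1},
  {"ax":0,"ay":0,"az":0,"dx":0,"dy":0.0013,"dz":-0.092,"jaw":-1},
  {"ax":0,"ay":0,"az":0,"dx":0,"dy":0.0013,"dz":-0.094,"jaw":-1},
  {"ax":0,"ay":0,"az":0,"dx":0,"dy":0.0013,"dz":-0.0955,"jaw":-1},
  {"ax":0,"ay":0,"az":0,"dx":0,"dy":0.0013,"dz":-0.0965,"jaw":-1},
  {"ax":0,"ay":0,"az":0,"dx":0,"dy":0.0013,"dz":-0.0975,"jaw":-1},
  {"ax":0,"ay":0,"az":0,"dx":0,"dy":0.0013,"dz":-0.0975,"jaw":-1},
  {"ax":0,"ay":0,"az":0,"dx":0,"dy":0.0013,"dz":-0.0975,"jaw":-1},
])

```text
time: 19.4
ee_pos: [0.5552, -0.1397, 0.1074]
eef_rot: [[-1.0, 0.003, 0.001], [0.003, 1.0, -0.0], [-0.001, -0.0, -1.0]]
contact_force: [0.6, 0.8, -2.8]
gripper_width: 0.362
gripper_force: 50.1
```

play_rows([
  {"ax":0,"ay":0,"az":0,"dx":0,"dy":0,"dz":-0.0007,"jaw":-1},
  {"ax":0,"ay":0,"az":0,"dx":0,"dy":0,"dz":-0.0014,"jaw":-1},
  {"ax":0,"ay":0,"az":0,"dx":0,"dy":0,"dz":-0.002,"jaw":-1},
  {"ax":0,"ay":0,"az":0,"dx":0,"dy":0,"dz":-0.002,"jaw":-1},
  {"ax":0,"ay":0,"az":0,"dx":0,"dy":0,"dz":-0.002,"jaw":-1},
])

```text
time: 19.82
ee_pos: [0.5556, -0.1398, 0.1069]
eef_rot: [[-1.0, 0.003, 0.002], [0.003, 1.0, -0.001], [-0.002, -0.001, -1.0]]
contact_force: [-1.4, 1.0, 4.8]
gripper_width: 0.358
gripper_force: 50.9
```

play_rows([
  {"ax":0,"ay":0,"az":0,"dx":0,"dy":0,"dz":0,"jaw":-0.2},
  {"ax":0,"ay":0,"az":0,"dx":0,"dy":0,"dz":0,"jaw":-0.1},
  {"ax":0,"ay":0,"az":0,"dx":0,"dy":0,"dz":0,"jaw":0.1},
  {"ax":0,"ay":0,"az":0,"dx":0,"dy":0,"dz":0,"jaw":0.5},
  {"ax":0,"ay":0,"az":0,"dx":0,"dy":0,"dz":0,"jaw":1},
  {"ax":0,"ay":0,"az":0,"dx":0,"dy":0,"dz":0,"jaw":1},
  {"ax":0,"ay":0,"az":0,"dx":0,"dy":0,"dz":0.02,"jaw":1},
  {"ax":0,"ay":0,"az":0,"dx":0,"dy":0,"dz":0.06,"jaw":1},
  {"ax":0,"ay":0,"az":0,"dx":0,"dy":0,"dz":0.11,"jaw":1},
  {"ax":0,"ay":0,"az":0,"dx":0,"dy":0,"dz":0.15,"jaw":1},
  {"ax":0,"ay":0,"az":0,"dx":-0.03,"dy":-0.04,"dz":0.153,"jaw":1},
  {"ax":0,"ay":0,"az":0,"dx":-0.06,"dy":-0.08,"dz":0.153,"jaw":1},
  {"ax":0,"ay":0,"az":0,"dx":-0.09,"dy":-0.125,"dz":0.153,"jaw":1},
  {"ax":0,"ay":0,"az":0,"dx":-0.12,"dy":-0.17,"dz":0.153,"jaw":1},
  {"ax":0,"ay":0,"az":0,"dx":-0.15,"dy":-0.21,"dz":0.153,"jaw":1},
  {"ax":0,"ay":0,"az":0,"dx":-0.175,"dy":-0.245,"dz":0.153,"jaw":1},
  {"ax":0,"ay":0,"az":0,"dx":-0.184,"dy":-0.258,"dz":0.153,"jaw":1},
  {"ax":0,"ay":0,"az":0,"dx":-0.184,"dy":-0.258,"dz":0.153,"jaw":1},
  {"ax":0,"ay":0,"az":0,"dx":-0.184,"dy":-0.258,"dz":0.153,"jaw":1},
])

```text
time: 21.4
ee_pos: [0.4167, -0.3332, 0.2201]
eef_rot: [[-1.0, 0.005, 0.0], [0.005, 1.0, 0.001], [-0.0, 0.001, -1.0]]
contact_force: [0.5, 0.9, -0.5]
gripper_width: 1.0
gripper_force: 0.0
```

```bash
python3 - <<'E'
from h import *
c=snap('wrist','w7'); s=telemetry.read_state(); print(s['time'],s['ee_pos'],s['contact_force'],s['gripper_width'])
print(proj(c,[.417,-.3333,.124]),proj(c,[.555,-.14,.118]))
E
```

```text
21.45 [ 0.41711053 -0.33257065  0.22009358] [ 0.39541424  0.92098245 -0.13433316] 1.0038183318235663
[259.5 195.7] [453.9 325.6]
```

View pics/w7.png

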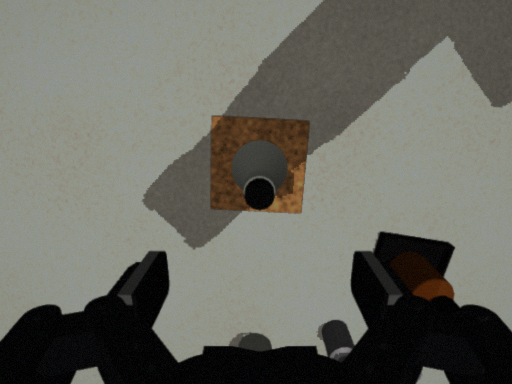

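Flask is on the mat with its stopper at (259.5,193), as predicted. The bottle is in the tray at (425,277). Gripping the flask.

play_rows([
  {"ax":0,"ay":0,"az":0,"dx":-0.001,"dy":0,"dz":-0.05,"jaw":1},
  {"ax":0,"ay":0,"az":0,"dx":-0.001,"dy":0,"dz":-0.1,"jaw":1},
  {"ax":0,"ay":0,"az":0,"dx":-0.001,"dy":0,"dz":-0.14,"jaw":1},
  {"ax":0,"ay":0,"az":0,"dx":-0.001,"dy":0,"dz":-0.16,"jaw":1},
  {"ax":0,"ay":0,"az":0,"dx":-0.001,"dy":0,"dz":-0.168,"jaw":1},
  {"ax":0,"ay":0,"az":0,"dx":-0.001,"dy":0,"dz":-0.168,"jaw":0.5},
  {"ax":0,"ay":0,"az":0,"dx":-0.001,"dy":0,"dz":-0.168,"jaw":0},
  {"ax":0,"ay":0,"az":0,"dx":-0.001,"dy":0,"dz":-0.168,"jaw":-0.2},
  {"ax":0,"ay":0,"az":0,"dx":-0.001,"dy":0,"dz":-0.168,"jaw":-0.3},
  {"ax":0,"ay":0,"az":0,"dx":-0.001,"dy":0,"dz":-0.168,"jaw":-0.4},
  {"ax":0,"ay":0,"az":0,"dx":-0.001,"dy":0,"dz":-0.168,"jaw":-0.5},
  {"ax":0,"ay":0,"az":0,"dx":-0.001,"dy":0,"dz":-0.168,"jaw":-1},
  {"ax":0,"ay":0,"az":0,"dx":-0.001,"dy":0,"dz":-0.168,"jaw":-1},
  {"ax":0,"ay":0,"az":0,"dx":-0.001,"dy":0,"dz":-0.168,"jaw":-1},
], newtons=30)

```text
time: 22.62
ee_pos: [0.4169, -0.3337, 0.0957]
eef_rot: [[-1.0, 0.003, 0.002], [0.003, 1.0, -0.002], [-0.002, -0.002, -1.0]]
contact_force: [-0.4, 1.5, 6.0]
gripper_width: 0.296
gripper_force: 29.2
```

play_rows([
  {"ax":0,"ay":0,"az":0,"dx":0,"dy":0,"dz":0.01,"jaw":-1},
  {"ax":0,"ay":0,"az":0,"dx":0,"dy":0,"dz":0.04,"jaw":-1},
  {"ax":0,"ay":0,"az":0,"dx":0,"dy":0,"dz":0.08,"jaw":-1},
  {"ax":0,"ay":0,"az":0,"dx":0,"dy":0,"dz":0.12,"jaw":-1},
  {"ax":0,"ay":0,"az":0,"dx":0,"dy":0,"dz":0.16,"jaw":-1},
  {"ax":0,"ay":0,"az":0,"dx":0.001,"dy":0.01,"dz":0.19,"jaw":-1},
  {"ax":0,"ay":0,"az":0,"dx":0.003,"dy":0.03,"dz":0.205,"jaw":-1},
  {"ax":0,"ay":0,"az":0,"dx":0.007,"dy":0.065,"dz":0.208,"jaw":-1},
  {"ax":0,"ay":0,"az":0,"dx":0.012,"dy":0.11,"dz":0.208,"jaw":-1},
  {"ax":0,"ay":0,"az":0,"dx":0.018,"dy":0.16,"dz":0.208,"jaw":-1},
  {"ax":0,"ay":0,"az":0,"dx":0.023,"dy":0.21,"dz":0.208,"jaw":-1},
  {"ax":0,"ay":0,"az":0,"dx":0.029,"dy":0.26,"dz":0.208,"jaw":-1},
  {"ax":0,"ay":0,"az":0,"dx":0.034,"dy":0.31,"dz":0.208,"jaw":-1},
  {"ax":0,"ay":0,"az":0,"dx":0.04,"dy":0.36,"dz":0.208,"jaw":-1},
  {"ax":0,"ay":0,"az":0,"dx":0.045,"dy":0.41,"dz":0.208,"jaw":-1},
  {"ax":0,"ay":0,"az":0,"dx":0.05,"dy":0.45,"dz":0.208,"jaw":-1},
], newtons=40)

```text
time: 23.95
ee_pos: [0.4521, 0.0076, 0.2497]
eef_rot: [[-1.0, 0.002, -0.001], [0.002, 1.0, 0.001], [0.001, 0.001, -1.0]]
contact_force: [0.1, 0.1, -2.1]
gripper_width: 0.293
gripper_force: 39.6
```

play_rows([
  {"ax":0,"ay":0,"az":0,"dx":0.005,"dy":0.045,"dz":0,"jaw":-1},
  {"ax":0,"ay":0,"az":0,"dx":0.01,"dy":0.095,"dz":0,"jaw":-1},
  {"ax":0,"ay":0,"az":0,"dx":0.016,"dy":0.145,"dz":0,"jaw":-1},
  {"ax":0,"ay":0,"az":0,"dx":0.021,"dy":0.195,"dz":0,"jaw":-1},
  {"ax":0,"ay":0,"az":0,"dx":0.027,"dy":0.245,"dz":0,"jaw":-1},
  {"ax":0,"ay":0,"az":0,"dx":0.032,"dy":0.295,"dz":0,"jaw":-1},
  {"ax":0,"ay":0,"az":0,"dx":0.038,"dy":0.345,"dz":0,"jaw":-1},
  {"ax":0,"ay":0,"az":0,"dx":0.043,"dy":0.395,"dz":0,"jaw":-1},
  {"ax":0,"ay":0,"az":0,"dx":0.048,"dy":0.44,"dz":0,"jaw":-1},
  {"ax":0,"ay":0,"az":0,"dx":0.052,"dy":0.475,"dz":0,"jaw":-1},
  {"ax":0,"ay":0,"az":0,"dx":0.054,"dy":0.491,"dz":0,"jaw":-1},
  {"ax":0,"ay":0,"az":0,"dx":0.054,"dy":0.491,"dz":-0.02,"jaw":-1},
  {"ax":0,"ay":0,"az":0,"dx":0.054,"dy":0.491,"dz":-0.05,"jaw":-1},
  {"ax":0,"ay":0,"az":0,"dx":0.054,"dy":0.491,"dz":-0.07,"jaw":-1},
  {"ax":0,"ay":0,"az":0,"dx":0.054,"dy":0.491,"dz":-0.08,"jaw":-1},
  {"ax":0,"ay":0,"az":0,"dx":0.054,"dy":0.491,"dz":-0.08,"jaw":-1},
  {"ax":0,"ay":0,"az":0,"dx":0.054,"dy":0.491,"dz":-0.08,"jaw":-1},
])

```text
time: 25.37
ee_pos: [0.4934, 0.3726, 0.19]
eef_rot: [[-1.0, 0.003, -0.001], [0.003, 1.0, -0.001], [0.001, -0.001, -1.0]]
contact_force: [0.1, -0.1, -1.0]
gripper_width: 0.29
gripper_force: 39.7
```

```bash
python3 - <<'E'
from h import *
c=snap('wrist','w8'); s=telemetry.read_state(); e=s['ee_pos'];print(s['time'],e,s['contact_force'],s['gripper_width'],s['gripper_force'])
print(proj(c,[.4945,.3725,.048]),proj(c,[e[0],e[1],e[2]-.0857]))
a=c['img'][60:360,100:420,::-1];cv2.imwrite('pics/w8c.png',cv2.resize(a,None,fx=2,fy=2,interpolation=2))
E
```

```text
25.4167 [0.4940676  0.37278993 0.19087614] [-0.04744924  0.07496716 -1.07186617] 0.2855796177309785 39.66836392879486
[259.7 182.7] [260.  200.6]
```

View pics/w8c.png

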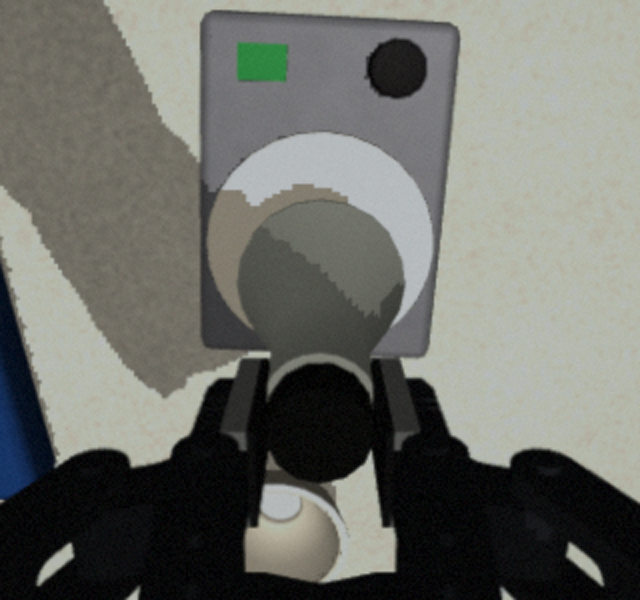

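Flask upright, and the plate centre is at about (260,182), as predicted. Lowering to touch.

play_rows([
  {"ax":0,"ay":0,"az":0,"dx":0,"dy":0,"dz":-0.02,"jaw":-1},
  {"ax":0,"ay":0,"az":0,"dx":0,"dy":0,"dz":-0.045,"jaw":-1},
  {"ax":0,"ay":0,"az":0,"dx":0,"dy":0,"dz":-0.06,"jaw":-1},
  {"ax":0,"ay":0,"az":0,"dx":0,"dy":0,"dz":-0.068,"jaw":-1},
  {"ax":0,"ay":0,"az":0,"dx":0,"dy":0,"dz":-0.071,"jaw":-1},
  {"ax":0,"ay":0,"az":0,"dx":0,"dy":0,"dz":-0.073,"jaw":-1},
  {"ax":0,"ay":0,"az":0,"dx":0,"dy":0,"dz":-0.0745,"jaw":-1},
  {"ax":0,"ay":0,"az":0,"dx":0,"dy":0,"dz":-0.0755,"jaw":-1},
  {"ax":0,"ay":0,"az":0,"dx":0,"dy":0,"dz":-0.0763,"jaw":-1},
  {"ax":0,"ay":0,"az":0,"dx":0,"dy":0,"dz":-0.077,"jaw":-1},
  {"ax":0,"ay":0,"az":0,"dx":0,"dy":0,"dz":-0.077,"jaw":-1},
  {"ax":0,"ay":0,"az":0,"dx":0,"dy":0,"dz":-0.077,"jaw":-1},
])

```text
time: 26.42
ee_pos: [0.4947, 0.3732, 0.1338]
eef_rot: [[-1.0, 0.003, 0.002], [0.003, 1.0, 0.002], [-0.002, 0.002, -1.0]]
contact_force: [-0.7, 0.6, 5.8]
gripper_width: 0.296
gripper_force: 40.4
```

Contact made. Release, rise and withdraw towards the robot so the top view is clear.

play_rows([
  {"ax":0,"ay":0,"az":0,"dx":0,"dy":0,"dz":0,"jaw":-0.3},
  {"ax":0,"ay":0,"az":0,"dx":0,"dy":0,"dz":0,"jaw":-0.2},
  {"ax":0,"ay":0,"az":0,"dx":0,"dy":0,"dz":0,"jaw":0},
  {"ax":0,"ay":0,"az":0,"dx":0,"dy":0,"dz":0,"jaw":0.4},
  {"ax":0,"ay":0,"az":0,"dx":0,"dy":0,"dz":0,"jaw":1},
  {"ax":0,"ay":0,"az":0,"dx":0,"dy":0,"dz":0,"jaw":1},
  {"ax":0,"ay":0,"az":0,"dx":0,"dy":0,"dz":0,"jaw":1},
  {"ax":0,"ay":0,"az":0,"dx":0,"dy":0,"dz":0.02,"jaw":1},
  {"ax":0,"ay":0,"az":0,"dx":0,"dy":0,"dz":0.06,"jaw":1},
  {"ax":0,"ay":0,"az":0,"dx":0,"dy":0,"dz":0.11,"jaw":1},
  {"ax":0,"ay":0,"az":0,"dx":0,"dy":0,"dz":0.16,"jaw":1},
  {"ax":0,"ay":0,"az":0,"dx":-0.04,"dy":0,"dz":0.17,"jaw":1},
  {"ax":0,"ay":0,"az":0,"dx":-0.09,"dy":0,"dz":0.17,"jaw":1},
  {"ax":0,"ay":0,"az":0,"dx":-0.14,"dy":0,"dz":0.17,"jaw":1},
  {"ax":0,"ay":0,"az":0,"dx":-0.19,"dy":0,"dz":0.17,"jaw":1},
  {"ax":0,"ay":0,"az":0,"dx":-0.24,"dy":0,"dz":0.17,"jaw":1},
  {"ax":0,"ay":0,"az":0,"dx":-0.27,"dy":0,"dz":0.17,"jaw":1},
  {"ax":0,"ay":0,"az":0,"dx":-0.27,"dy":0,"dz":0.17,"jaw":1},
  {"ax":0,"ay":0,"az":0,"dx":-0.27,"dy":0,"dz":0.17,"jaw":1},
])

```text
time: 28.0
ee_pos: [0.2908, 0.3728, 0.2605]
eef_rot: [[-1.0, 0.001, 0.001], [0.001, 1.0, 0.001], [-0.001, 0.001, -1.0]]
contact_force: [0.9, -0.2, 0.4]
gripper_width: 0.998
gripper_force: 0.0
```

```bash
python3 - <<'E'
from h import *
c=snap('top','top9'); s=telemetry.read_state(); print(s['time'],s['ee_pos'],s['contact_force'])
cv2.imwrite('pics/t9c.png',cv2.resize(c['img'][130:290,60:420,::-1],None,fx=2.2,fy=2.2,interpolation=2))
E
```

```text
28.05 [0.29180794 0.3729789  0.26036143] [-0.24351508  0.59502909  0.39408369]
```

View pics/t9c.png

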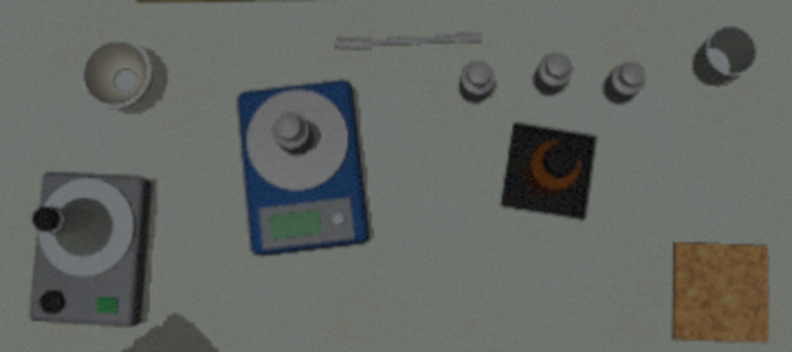

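The top view shows all three things upright at their new stations: the flask on the stirrer plate at crop (80,230), the weight on the pan at (295,135), and the bottle in the tray at (553,165). The mat is empty, and the beaker, mortar and spatula are unmoved. Handing in.

```bash
python3 -c "
from bench import arm
print(arm.finish_job())"
```

```text
the job is handed in; nothing more can be done
None
```

The job is handed in at about 28 s of the 123 s allowed: the last top view showed the weight on the balance pan, the flask on the stirrer plate and the bottle in the drip tray, all upright and let go, with the beaker, mortar and spatula not visibly moved; the judging result was not shown.

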